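# Show a rock specimen to the inspection camera

### The arm

A 6-joint arm with a two-finger parallel gripper is mounted at the origin on the work surface. World frame = base frame: x ahead of the robot, y to its left, z up, the work surface at z = 0. Lengths are in mm, angles in degrees, forces in N, time in s.
With the tool pointing down it reaches from about 350 to 875 mm from the base axis. Payload 15.5 kg.
Tool frame: the origin (TCP) lies on the centre line of the jaws, within the pads' length; the fingertips stand 25 mm ahead of it and the grasp point (between the pads) lies 6 mm ahead of it; z points along the fingers, y is the line along which they close (so a half turn about z gives the same grasp; the last joint's range is limited). The gripper opens to 85 mm and grips with 20 to 120 N. Pads are 22 mm wide; open, the fingers measure 114 mm over their backs; the gripper's body (76 mm by 85 mm) begins 54 mm behind the grasp point. The pads swing forward as they close: fully open they stand 13 mm farther back than shut.
Start: joints at [57.725, 28.281, 77.091, -0, 74.628, -5.472], TCP at [281.823, 557.855, 256.277] pointing down, gripper open.
Joint ranges: [-166.48, 166.48], [-47.26, 123.95], [12.59, 153.08], [-70.14, 250.14], [6.76, 159.57], [-176.63, 176.63]. Speed limits (degrees/s): [108.29, 108.29, 147.25, 172.46, 172.46, 172.46].

### API

Orientations are given as a 3x3 rotation matrix whose columns are the frame's x, y, z axes.
In Python, from plant import r gives the robot as it stands. The module is installed in compiled form; this text tells all that it offers.
- The arm moves only by the shell command python3 -m jog 'ROWS'. ROWS is JSON, a list of rows, each a list of 3 entries, a list of its own where there are three numbers: the shift along the tool's x, y, z scaled (see below), then the turn, a rotation vector about the tool's x, y, z scaled (see below), then the opening, from -1 (shut) to 1 (fully open), so that 0 is half open. A call has 1 to 12 rows; each row shifts and turns the commanded pose from where the row before left it, along the tool's axes as they then stand; what a row does not reach is not made up. The controller multiplies each number of a shift by 0.03 m and each number of a turn by 0.08 rad. A row lasts 1/12 s, in which the tool goes at most 41.7 mm and 7.16 degrees, less where a joint would pass 70% of its speed; a pose out of reach is approached as far as the arm can. A call with a number of a shift or a turn outside -1 to 1 is refused whole. A call with a gripper value outside its range is refused whole. The fingers move at their own pace and stop on an object; the grip force is fixed at half the most. Time passes only in rows, so rows that do not move let the fingers close. It gives the time, the measured TCP pose, the force, the opening and the grip force at its end, in the units of the state.
- r.read_state(): the state, without advancing time (a new reading comes with each control period).
- r.grab_frame(name): name is "scene" or "top" or "wrist"; returns a dict with "image" (384x512x3 uint8, red, green, blue), "depth" (384x512 float32, mm along the optical axis (not along the pixel's ray), 0 where there is no reading), "vertical_fov" (degrees; the focal length in pixels is half the picture's height over the tangent of half this angle, whatever the lens; pixels are square), "cx", "cy" (the principal point, pixels), "k1" (the pictures are not rectified: a ray, as slopes to the right and down, at radius r is drawn at 1 + k1 r^2 times it, then the intrinsics apply), "R" (3x3) and "t" (3): a world point X has camera coordinates R X + t. Camera axes: x right, y down, z forward; pixel columns grow to the right and rows downward; lengths in mm; the calibration is good to about 2 mm. A picture is of the moment at which its call begins.
- r.finish_job(): hands the job in; it is judged then, once.
The state is a dict: "time": time; "q": joint angles; "qd": joint speeds; "joint_torque": joint torques, N m; "ee_pos": TCP position; "orientation": TCP orientation; "force": force on the tool from outside, world axes, zero at the start; "ft_torque": the same for the moment, N m; "opening": finger opening in mm; "gripper_force": force on a finger pad.
Only numpy, scipy, OpenCV 4.12 (cv2) and the standard library are available. Lean on these libraries where they do the work, as an engineer would, in place of code of your own. Each camera call takes 0.05 s, during which the arm holds its last target. There are 200 camera calls.

### The job

Swing the clamp bar clear of the specimen carrier in its holder, lift the carrier out by its tab, and present its rock disc to the tilted inspection camera: the middle of the disc at the camera's focus point, the disc squarely facing the lens and the tab at the upper end. Finish while holding it still there in the air, not put down or let go. Keep the fingers off the rock disc, do not bump the camera or its stand, and leave the other things on the bench where they are.

Things in the scene. Friction and masses are not known exactly. Their poses are not given: they have to be found in the camera images.
- holder: Fixed specimen holder: dark steel base plate 100 x 135 x 12 mm with an open aluminium pocket (walls up to 34 mm above the bench, floor at 12 mm) in which the carrier stands. Origin on the bench under the middle of the pocket; x is the direction in which the disc of the standing carrier looks, y points away from the clamp's pivot post, z up.
- pivot (a point): Vertical hinge axis of the clamp bar, on top of a round steel post 65 mm to the -y side of the pocket middle; this point is on the axis at the underside of the bar, 75 mm above the bench. Axes as the holder's.
- clamp (a joint): Angle of the steel clamp bar about its upright pivot, rad. At 0 its short end lies 3 mm above the carrier's shoulder; its long end, with the pin, points to the holder's -y. Grows counter-clockwise from above (pin goes towards the holder's +x), stop at 1.6. Starts at 0 to 0.25; clear of the carrier from 1.2. About 1 N at the pin, stays where left. Bar 14 mm wide, top 83 mm above the bench.
- pin (a point): Middle of the upright steel handle pin at the clamp bar's long end, 60 mm from the pivot axis, 105 mm above the bench. The pin is round, 12 mm in diameter and stands from 83 to 123 mm above the bench.
- carrier: Loose aluminium specimen carrier, 0.2 kg or so: a block 24 mm deep (x) x 50 mm wide (y) x 60 mm high with a grip tab on top, 100 mm high in all. Origin at the centre of its underside (at the start 12 mm above the bench on the pocket floor); z up through the tab, x out of the face that carries the rock disc. It has about 1.5 mm play in the 22 mm deep pocket.
- tab (a point): Centre of the carrier's grip tab, 82 mm above the carrier's underside. The tab is 12 mm thick (x), 26 mm wide (y) and runs from 60 to 100 mm above the underside. Axes as the carrier's.
- sample: Round reddish rock disc, 30 mm across, 3 mm proud of the carrier's front face and fixed to it. Origin at the middle of its outer surface, 15 mm ahead of the carrier's mid-plane and 40 mm above its underside; x points straight out of the disc, z towards the tab.
- cam_stand: Fixed stand of the inspection camera: grey base plate 300 x 140 x 12 mm with a steel post 345 mm tall in all near its far end. Origin on the bench exactly under the focus point, marked by a dark steel disc 32 mm across on the plate; x points from there to the post (200 mm away), z up.
- cam_head: Camera head, black lens cone, white body, looking down at 25 degrees below level. Origin at the FOCUS POINT in the air: 200 mm above the bench, straight above the dark disc on the base plate, 100 mm before the lens front. x points along the axis into the lens, y level, z up, leaning back 25 degrees away from the camera. A rightly presented disc has its origin and axes equal to these.
- lens (a point): Middle of the lens front, 100 mm from the focus point on the lens axis.
- plug_a: Bystander: grey stone core plug, upright, 38 mm across, 60 mm high. Origin under its centre.
- plug_b: Bystander: grey stone core plug, upright, 38 mm across, 40 mm high. Origin under its centre.
- weight: Bystander: brass weight with a knob, 34 mm across, 50 mm high. Origin under its centre.
- cup: Bystander: empty aluminium cup, 70 mm across, 45 mm high. Origin under its centre.
There are look-alikes about, which are no part of the job. Of the things that look like the holder, the smallest one is meant.

How it is judged (in metres and radians):
On the way, in this order (a step that is already met when the one before it is completed fails the run):
1. the clamp bar is swung clear of the carrier (joint above 1.2 rad) while the carrier still stands in its pocket (value of joint clamp above 1.2 rad and height (world z) of carrier below 0.02 m), for 0.2 s.
2. the carrier is lifted out of the pocket, held by the fingers (height (world z) of carrier above 0.06 m and contact force between carrier and the fingers above 1 N), for 0.2 s.
At the end, for the whole second after the job is handed in: The carrier is held still in the air by the fingers alone, the middle of its disc within 12 mm of the focus point, the disc facing the lens and the tab at the upper end, each within 0.15 rad (8.6 degrees); the clamp bar is left swung clear (above 1.1 rad) (distance between sample and cam_head below 0.012 m and angle between the x axis of sample and the x axis of cam_head, either way round below 0.15 rad and angle between the z axis of sample and the z axis of cam_head, either way round below 0.15 rad and x of lens in the frame of sample above 0.05 m and z of tab in the frame of cam_head above 0.02 m and height (world z) of sample above 0.18 m and contact force between carrier and the fingers above 1 N and contact force between carrier and cam_stand below 0.5 N and contact force between carrier and holder below 0.5 N and linear speed of carrier below 0.02 m/s and angular speed of carrier below 0.2 rad/s and value of joint clamp above 1.1 rad); the arm keeps its last pose, push and grip.
It fails at once if the fingers press on the rock disc (contact force between sample and the fingers above 1 N).
It fails at once if the camera or its stand is bumped by the robot or the carrier (contact force between cam_stand and the arm above 3 N or contact force between cam_stand and the fingers above 3 N or contact force between cam_stand and carrier above 3 N).
It fails at once if a bystander is moved by more than 20 mm (distance of any of plug_a, plug_b, weight, cup from where it was at the start of the episode above 0.02 m).
It also fails if it takes over 46 s, if anything falls off the work surface, if the arm or the gripper's body presses on something with over 40 N, if the wrist force passes 120 N, or if a joint passes its speed limit or range.

## Working session

There is one attempt and no reset: what is moved stays moved. The work goes in short steps, Python scripts to look and compute and a shell command to move; the robot and the scene stay as the last step left them, time stands still between calls to the robot, and variables do not carry over. Pictures are saved under pics/ and viewed, at most 10 in all, crops included, and the job is handed in when it is done.

```bash
mkdir -p pics; cat > h.py <<'E'
import numpy as np, cv2
from plant import r
def K(f):
    fl=192/np.tan(np.radians(f["vertical_fov"]/2)); return fl
def pts(f,uv,z=None,plane=None):
    """pixels -> world; with depth image, or on world plane z=plane"""
    uv=np.atleast_2d(np.array(uv,float)); fl=K(f)
    Km=np.array([[fl,0,f["cx"]],[0,fl,f["cy"]],[0,0,1]])
    s=cv2.undistortPoints(uv[:,None],Km,np.array([f["k1"],0,0,0.]))[:,0]
    d=np.c_[s,np.ones(len(s))]; R=np.array(f["R"]);t=np.array(f["t"])
    C=-R.T@t; D=d@R
    if plane is not None: k=(plane-C[2])/D[:,2]
    else: k=f["depth"][uv[:,1].astype(int),uv[:,0].astype(int)]
    return C+D*k[:,None]
def cloud(f):
    v,u=np.mgrid[0:384,0:512]; return pts(f,np.c_[u.ravel(),v.ravel()]).reshape(384,512,3)
def proj(f,X):
    X=np.atleast_2d(X); c=X@np.array(f["R"]).T+np.array(f["t"]); s=c[:,:2]/c[:,2:]
    return s*(1+f["k1"]*(s**2).sum(1,keepdims=True))*K(f)+[f["cx"],f["cy"]]
E
python3 - <<'E'
from h import *
ims=[]
for n in ["scene","top"]:
    f=r.grab_frame(n); np.save(f"pics/{n}.npy",f,allow_pickle=True)
    cv2.imwrite(f"pics/{n}0.png",cv2.resize(f["image"][:,:,::-1],(800,600)))
    print(n,f["vertical_fov"],f["k1"],-np.array(f["R"]).T@f["t"])
E
```

```text
scene 57.13520084003235 -0.1121534449103728 [1084.57099631 -156.73909968  665.19494897]
top 55.31424526277956 -0.08890901040520388 [ 416.51562818   -7.40302572 1157.20459148]
```

View pics/scene0.png

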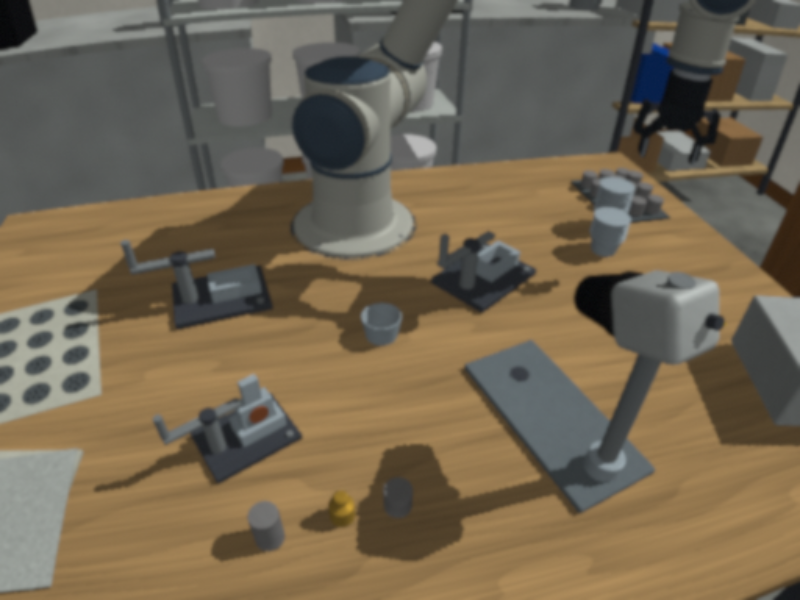

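View pics/top0.png

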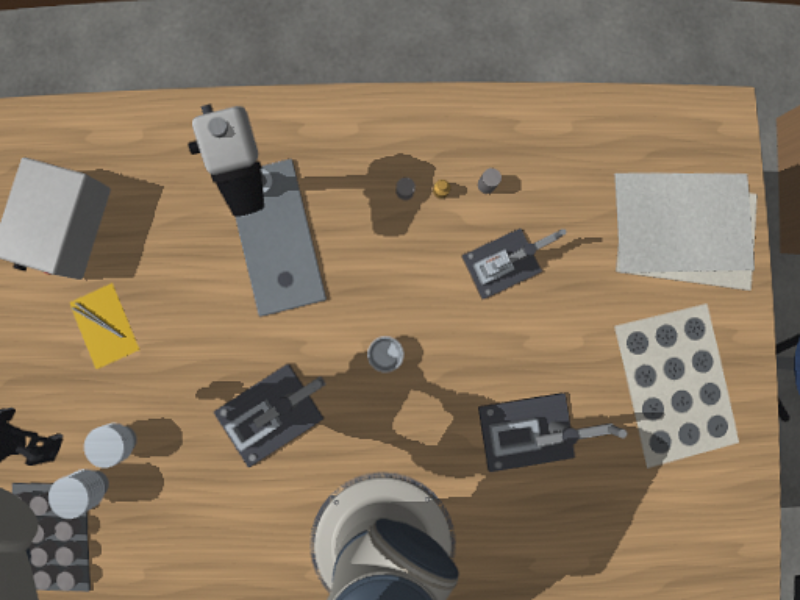

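The scene and top pictures show three holder look-alikes. In the top view (800x600) they are at (500,262), (530,432) and (270,415). Only (500,262), which is (245,430) in scene, is the small one, and it holds the carrier with the red disc. The camera stand is at (280,240) with its focus mark at (285,279). The bystanders are plugs at (405,188) and (489,180), the weight at (441,188) and the cup at (385,353).

```bash
python3 - <<'E'
from h import *
f=np.load("pics/top.npy",allow_pickle=True).item()
im=f["image"].astype(int); P=cloud(f)
g=im.max(2)-im.min(2)
print(im[168:190:4,300:345:6].tolist()[0], im[180,182])
def blob(mask,seed,plane,name):
    mask=cv2.morphologyEx(mask.astype(np.uint8),cv2.MORPH_CLOSE,np.ones((7,7)))
    n,l=cv2.connectedComponents(mask); m=(l==l[seed[1],seed[0]]).astype(np.uint8)
    c=max(cv2.findContours(m,0,2)[0],key=cv2.contourArea)[:,0]
    W=pts(f,c,plane=plane)[:,:2].astype(np.float32)
    R=cv2.minAreaRect(W); print(name,m.sum(),R,l[seed[1],seed[0]]); return R,cv2.boxPoints(R)
# height-based for holders: z
for s,nm in [((320,168),"small"),((339,276),"B"),((172,265),"C")]:
    x,y=s; sub=np.zeros((384,512),bool); sub[y-45:y+45,x-70:x+70]=1
    dark=(g<25)&(im.max(2)<110)&sub&(P[:,:,2]>6)&(P[:,:,2]<40)
    print(blob((g<40)&sub&(P[:,:,2]>7)&(P[:,:,2]<20),tuple(np.argwhere(dark)[len(np.argwhere(dark))//2][::-1]),12,nm)[1])
sub=np.zeros((384,512),bool); sub[95:205,145:215]=1
print(blob((g<40)&sub&(P[:,:,2]>7)&(P[:,:,2]<20),(185,165),12,"stand")[1])
d=(im.max(2)<75); d2=np.zeros_like(d); d2[168:192,170:196]=d[168:192,170:196]
v,u=np.nonzero(d2); print("mark",u.mean(),v.mean(),len(u),pts(f,[[u.mean(),v.mean()]],plane=12))
# tall parts of small holder
sub=np.zeros((384,512),bool); sub[140:195,290:370]=1
for a,b in [(25,40),(60,75),(75,90),(90,105),(105,130)]:
    m=sub&(P[:,:,2]>a)&(P[:,:,2]<b); q=P[m]; 
    if len(q): print(a,b,len(q),q.mean(0),q.min(0),q.max(0), np.argwhere(m).mean(0))
c=f["image"][135:200,285:375,::-1]; cv2.imwrite("pics/crop1.png",cv2.resize(c,None,fx=8,fy=8,interpolation=cv2.INTER_CUBIC))
E
```

```text
[[72, 74, 81], [168, 176, 183], [184, 189, 195], [166, 174, 182], [133, 139, 144], [44, 45, 49], [46, 47, 50], [44, 45, 49]] [72 75 80]
small 1090 ((558.8765869140625, -255.0076141357422), (100.23340606689453, 136.53651428222656), 23.511648178100586) 5
[[ 485.686   -212.40039]
 [ 540.1553  -337.6015 ]
 [ 632.06714 -297.61484]
 [ 577.5979  -172.41373]]
B 2228 ((218.85586547851562, -296.0269470214844), (133.3521728515625, 181.07369995117188), 7.236980438232422) 3
[[ 141.3057  -214.61078]
 [ 164.11618 -394.24194]
 [ 296.40604 -377.4431 ]
 [ 273.59555 -197.81195]]
C 2242 ((270.0804443359375, 213.468505859375), (138.7888946533203, 196.85336303710938), 29.762880325317383) 2
[[160.97986 264.46323]
 [258.7002   93.57735]
 [379.18103 162.47379]
 [281.4607  333.35968]]
stand 3441 ((624.033935546875, 198.37918090820312), (300.73419189453125, 147.90145874023438), 13.57409954071045) 1
[[460.51056 234.97269]
 [495.22345  91.20254]
 [787.5573  161.78568]
 [752.8444  305.55582]]
mark nan nan 0 [[nan nan nan]]
25 40 153 [ 545.96362424 -229.24219636   34.34274064] [ 517.33609019 -298.937634     25.52336488] [ 582.56833577 -194.82781452   39.38469475] [171.87581699 314.07843137]
60 75 79 [ 548.35612507 -229.52821644   71.17061139] [ 529.32178753 -294.95257137   62.12232513] [ 579.88576231 -207.70823608   74.84353343] [169.63291139 316.49367089]
75 90 177 [ 574.56057772 -292.14943949   84.12383947] [ 531.83265398 -352.410793     75.00245171] [ 607.4817946 -214.8295932   89.8985798] [160.01694915 337.75141243]
90 105 22 [ 575.45752663 -285.59233233   94.12087398] [ 540.73810659 -344.65549227   90.08868156] [ 606.80522259 -220.72712345  104.57877744] [159.27272727 336.36363636]
105 130 61 [ 568.17517871 -274.38566507  114.86290224] [ 539.39033472 -352.38637763  105.1092402 ] [ 606.36534738 -221.17587336  128.21640154] [160.72131148 334.47540984]<stdin>:20: RuntimeWarning: Mean of empty slice.
  ret = ret.dtype.type(ret / rcount)
```

View pics/crop1.png

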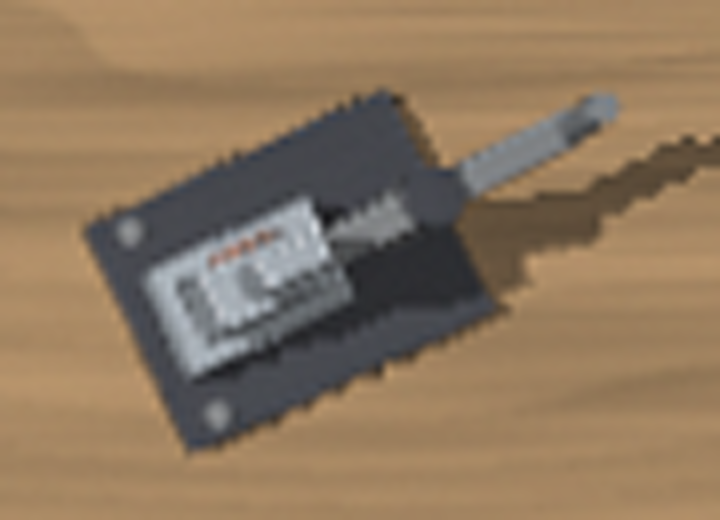

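The crop confirms it: pocket with carrier and a thin red disc edge facing up in the image, pivot at about (440,195), pin at about (600,105). Plate size 100x136 agrees with the text. Next I need the focus mark and the robot's state.

```bash
python3 - <<'E'
from h import *
for n,box in [("top",(165,195,168,200)),]:
    f=np.load(f"pics/{n}.npy",allow_pickle=True).item(); im=f["image"].astype(int)
    v0,v1,u0,u1=box; s=im[v0:v1,u0:u1].max(2); print(s[::3,::2])
    m=s<90; v,u=np.nonzero(m); c=[u.mean()+u0,v.mean()+v0]; print(c,m.sum(),pts(f,[c],plane=12))
f=np.load("pics/scene.npy",allow_pickle=True).item(); im=f["image"].astype(int)
s=im[230:250,322:345].max(2); m=s<np.median(s)-25; v,u=np.nonzero(m); c=[u.mean()+322,v.mean()+230]; print(c,m.sum(),pts(f,[c],plane=12))
# pin/pivot/tab tops in scene (800 coords *0.64) 
print(pts(f,[[158*.64,421*.64]],plane=123), pts(f,[[208*.64,413*.64]],plane=83),pts(f,[[249*.64,381*.64]],plane=112))
f=np.load("pics/top.npy",allow_pickle=True).item()
print(pts(f,[[285+600/8,135+103/8]],plane=123),pts(f,[[285+440/8,135+195/8]],plane=83))
s=r.read_state(); print(s["time"],s["ee_pos"],np.round(s["orientation"],3),s["opening"],s["force"])
E
```

```text
[[126 126 126 126 126 126 125 124 126 127 126 126 125 123 126 125]
 [124 124 125 126 126 125 125 126 125 126 127 128 126 126 125 125]
 [125 123 124 126 127 126 124 126 126 124 124 126 126 128 126 125]
 [125 124 123 125 127 123 104  85  87 122 125 124 127 126 126 125]
 [125 124 122 124 126  82  81  80  78  77 126 128 127 124 124 126]
 [124 126 124 125 126  84  82  80  79  80 124 125 125 124 126 124]
 [123 124 124 124 124 125 103  91 104 121 127 125 125 124 126 125]
 [126 125 125 125 125 124 124 125 125 125 124 125 125 127 127 127]
 [125 125 125 123 125 125 127 126 125 125 125 126 126 126 125 127]
 [124 127 127 126 125 127 126 127 126 127 125 126 125 126 127 128]]
[np.float64(182.3857142857143), np.float64(178.42857142857142)] 70 [[536.15640213 181.80980754  12.        ]]
[np.float64(331.925), np.float64(238.8625)] 80 [[535.42551747 182.21114933  12.        ]]
[[ 609.75065808 -344.72211245  123.        ]] [[ 574.00446283 -291.99790433   83.        ]] [[ 554.28419067 -231.56735765  112.        ]]
[[ 603.31316722 -348.86915305  123.        ]] [[ 576.52040522 -299.28020992   83.        ]]
0.1 [281.66605716 557.58130417 255.75988228] [[-0.893  0.451 -0.001]
 [ 0.451  0.893 -0.001]
 [ 0.    -0.001 -1.   ]] 85.43226516943564 [0.49323661 0.47291316 0.39733503]
```

Measured values:
- **Focus mark:** (535.8, 182.0), where the two views agree within 1 mm. Stand yaw is 13.6°.
- **Holder:** yaw 23.5°, pocket about (549, -232), pivot about (575, -292), clamp about 0.11 rad.

First I turn the tool so that x lies along holder y and y along holder x, then travel with the gripper shut.

```bash
python3 -m jog '[[[0,0,0],[0,0,1],-1],[[0,0,0],[0,0,1],-1],[[0,0,0],[0,0,1],-1],[[0,0,0],[0,0,1],-1],[[0,0,0],[0,0,1],-1],[[0,0,0],[0,0,1],-1],[[0,0,0],[0,0,1],-1],[[0,0,0],[0,0,1],-1],[[0,0,0],[0,0,0.66],-1]]'
python3 -m jog '[[[-0.8,0,0],[0,0,0],-1],[[-1,-0.1,0],[0,0,0],-1],[[-1,-0.1,0],[0,0,0],-1],[[-1,-0.1,0],[0,0,0],-1],[[-1,-0.1,0],[0,0,0],-1],[[-1,-0.1,0],[0,0,0],-1],[[-1,-0.1,0],[0,0,0],-1],[[-1,-0.1,0],[0,0,0],-1],[[-1,-0.1,0],[0,0,0],-1],[[-1,-0.1,0],[0,0,0],-1],[[-1,-0.1,0],[0,0,0],-1],[[-1,-0.1,0],[0,0,0],-1]]'
python3 -m jog '[[[-1,-0.1,0],[0,0,0],-1],[[-1,-0.1,0],[0,0,0],-1],[[-1,-0.1,0],[0,0,0],-1],[[-1,-0.1,0],[0,0,0],-1],[[-1,-0.1,0],[0,0,0],-1],[[-1,-0.1,0],[0,0,0],-1],[[-1,-0.1,0],[0,0,0],-1],[[-1,-0.1,0],[0,0,0],-1],[[-1,-0.1,0],[0,0,0],-1],[[-1,-0.1,0],[0,0,0],-1],[[-0.5,0,0],[0,0,0],-1],[[0,0,0],[0,0,0],-1]]'
```

```text
time: 0.85
ee_pos: [281.7, 557.7, 255.9]
orientation: [[-0.395, 0.919, -0.0], [0.919, 0.395, -0.001], [-0.0, -0.001, -1.0]]
force: [-0.5, -0.0, -0.1]
opening: -0.0
gripper_force: 0.0
time: 1.85
ee_pos: [392.7, 218.6, 256.2]
orientation: [[-0.399, 0.917, -0.0], [0.917, 0.399, -0.0], [0.0, -0.0, -1.0]]
force: [1.4, 0.2, 0.3]
opening: -0.5
gripper_force: 0.0
time: 2.85
ee_pos: [491.9, -83.3, 256.1]
orientation: [[-0.396, 0.918, 0.0], [0.918, 0.396, -0.001], [-0.001, 0.0, -1.0]]
force: [-0.2, 1.0, -0.1]
opening: 0.1
gripper_force: 0.0
```

```bash
python3 -m jog '[[[-1,-0.1,0],[0,0,0],-1],[[-1,-0.1,0],[0,0,0],-1],[[-1,-0.1,0],[0,0,0],-1],[[-1,-0.1,0],[0,0,0],-1],[[-0.7,-0.1,0],[0,0,0],-1],[[0,0,0],[0,0,0],-1],[[0,0,0],[0,0,0],-1]]'
python3 - <<'E'
from h import *
f=r.grab_frame("wrist"); np.save("pics/w1.npy",f,allow_pickle=True)
print(f["vertical_fov"],f["k1"],-np.array(f["R"]).T@f["t"],np.round(f["R"],2))
cv2.imwrite("pics/w1.png",f["image"][:,:,::-1])
E
```

```text
time: 3.43
ee_pos: [533.2, -215.9, 255.8]
orientation: [[-0.398, 0.917, -0.001], [0.917, 0.398, 0.001], [0.001, -0.0, -1.0]]
force: [-1.0, -0.5, 0.0]
opening: 0.1
gripper_force: 0.0
64.0246918989859 -0.022531057825423605 [ 501.41410433 -140.84578916  373.64881567] [[ 0.92  0.4  -0.  ]
 [ 0.38 -0.87  0.32]
 [ 0.12 -0.29 -0.95]]
```

View pics/w1.png

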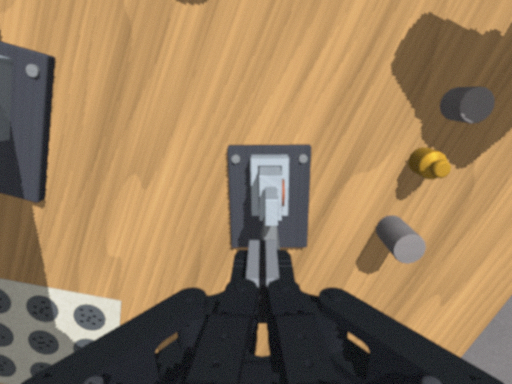

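The wrist view shows the holder plate at (230-311, 145-248), the tab top near (270,172), the clamp's short end at (271,207) and the disc edge at (284,190). The pin and pivot are behind the fingers. I will refine the holder frame from the plate's edges.

```bash
python3 - <<'E'
from h import *
f=np.load("pics/w1.npy",allow_pickle=True).item(); im=f["image"].astype(int)
hold=lambda p,o=np.array([548.9,-232.1]),a=np.radians(23.5): (p[:,:2]-o)@np.array([[np.cos(a),-np.sin(a)],[np.sin(a),np.cos(a)]])
g=im.max(2)-im.min(2); m=((g<30)); m[:,:200]=0;m[:,340:]=0;m[:130]=0;m[243:]=0
# left/right edges rows 150..240, top edge
L=[];Rr=[];T=[]
for v in range(155,235,5):
    u=np.nonzero(m[v])[0]; L.append([u.min()-.5,v]);Rr.append([u.max()+.5,v])
for u in range(235,305,5):
    v=np.nonzero(m[:,u])[0]; T.append([u,v.min()-.5])
for n,e in zip("LRT",(L,Rr,T)):
    h=hold(pts(f,e,plane=12)); print(n,np.median(h,0),np.round(np.polyfit(h[:,1],h[:,0],1) if n!="T" else np.polyfit(h[:,0],h[:,1],1),3))
P=cloud(f); s=np.zeros(P.shape[:2],bool); s[140:220,240:300]=1
q=s&(P[:,:,2]>104)&(P[:,:,2]<118)
h=hold(P[q]); print("tab",q.sum(),np.argwhere(q).min(0),np.argwhere(q).max(0),h.min(0),h.max(0),np.median(P[q][:,2]))
q=s&(P[:,:,2]>76)&(P[:,:,2]<90); h=hold(P[q]); print("bar/..",q.sum(),h.min(0),h.max(0))
q=s&(P[:,:,2]>30)&(P[:,:,2]<37); h=hold(P[q]); print("walls",q.sum(),np.percentile(h,[2,98],axis=0))
c=f["image"][140:240,220:320,::-1]; cv2.imwrite("pics/crop2.png",cv2.resize(c,None,fx=6,fy=6,interpolation=cv2.INTER_CUBIC))
for p in [(0,0),(0,-65),(7,-124)]:pass
E
```

```text
L [-48.94194515 -15.80201035] [-8.0000e-03 -4.9075e+01]
R [ 49.71165551 -15.92877533] [-6.0000e-03  4.9679e+01]
T [-1.21888735 43.6522149 ] [1.1000e-02 4.3438e+01]
tab 301 [197 265] [219 278] [-4.88227008 -9.19070296] [ 7.16953567 10.72589493] 112.20797260968016
bar/.. 56 [ -6.69331479 -22.41744011] [ 6.99373507 10.67357852]
walls 957 [[-20.05703075 -35.29103111]
 [ 22.21238594  31.57591228]]
```

View pics/crop2.png

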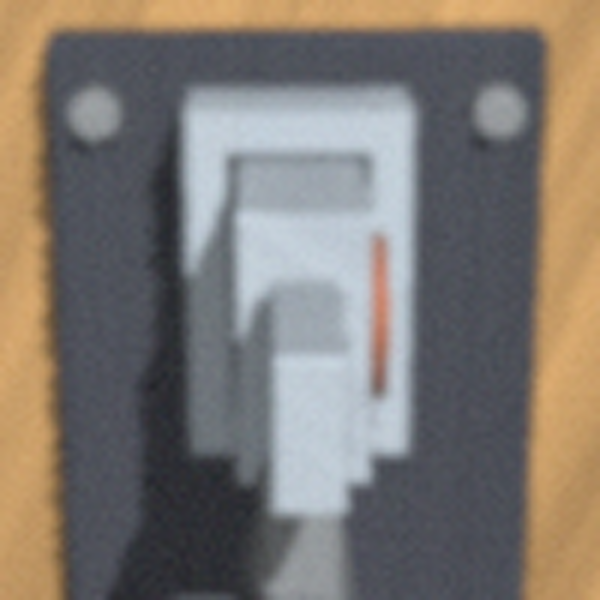

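Pocket centre is about (550.6, -233.8), tab centred on it within 1 mm, yaw about 23.7°. Now I go beside the pin, on its -x side, and down.

```bash
python3 -m jog '[[[-0.99,-0.115,0],[0,0,0],-1],[[-0.99,-0.115,0],[0,0,0],-1],[[-0.99,-0.115,0],[0,0,0],-1],[[-0.99,-0.115,0],[0,0,0],-1],[[-0.99,-0.115,0],[0,0,0],-1],[[0,0,0.93],[0,0,0],-1],[[0,0,0.93],[0,0,0],-1],[[0,0,0.93],[0,0,0],-1],[[0,0,0.93],[0,0,0],-1],[[0,0,0.93],[0,0,0],-1],[[0,0,0],[0,0,0],-1],[[0,0,0],[0,0,0],-1]]'
python3 - <<'E'
from h import *
for n in ["wrist","scene"]:
    f=r.grab_frame(n); np.save(f"pics/{n}2.npy",f,allow_pickle=True)
f["image"]
c=f["image"][215:325,60:220,::-1]; w=np.load("pics/wrist2.npy",allow_pickle=True).item()["image"][:,:,::-1]
a=cv2.resize(c,(400,275)); b=cv2.resize(w,(367,275)); cv2.imwrite("pics/p2.png",np.hstack([a,b]))
E
```

```text
time: 4.48
ee_pos: [576.4, -357.4, 116.3]
orientation: [[-0.4, 0.917, -0.002], [0.917, 0.4, 0.002], [0.003, -0.001, -1.0]]
force: [0.2, 0.3, 0.3]
opening: -0.2
gripper_force: 0.0
```

View pics/p2.png

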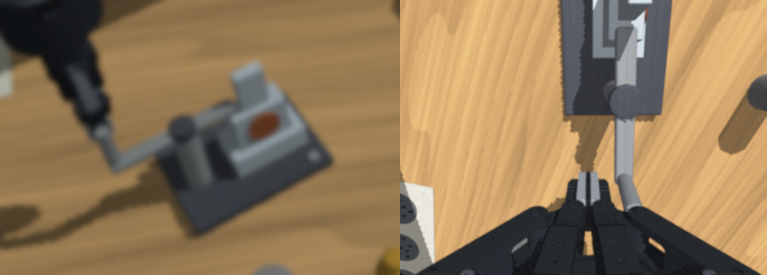

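The fingers sit just on the -x side of the pin, which is at about (628,195) in the right half. I now push it along an arc about the pivot.

```bash
python3 -m jog '[[[0.05,0.28,0],[0,0,0],-1],[[-0.07,0.29,0],[0,0,0],-1],[[-0.02,0.3,0],[0,0,0],-1],[[0.02,0.3,0],[0,0,0],-1],[[0.07,0.29,0],[0,0,0],-1],[[0.11,0.28,0],[0,0,0],-1],[[0.15,0.26,0],[0,0,0],-1],[[0.19,0.23,0],[0,0,0],-1],[[0.22,0.2,0],[0,0,0],-1],[[0.25,0.17,0],[0,0,0],-1],[[0.18,0.09,0],[0,0,0],-1],[[0,0,0],[0,0,0],-1]]'
python3 - <<'E'
from h import *
f=r.grab_frame("wrist"); np.save("pics/w3.npy",f,allow_pickle=True)
cv2.imwrite("pics/w3.png",f["image"][:,:,::-1])
E
```

```text
time: 5.58
ee_pos: [637.1, -293.6, 116.9]
orientation: [[-0.4, 0.917, -0.0], [0.917, 0.4, 0.0], [0.0, 0.0, -1.0]]
force: [0.8, 0.8, 0.2]
opening: -0.2
gripper_force: 0.0
```

View pics/w3.png

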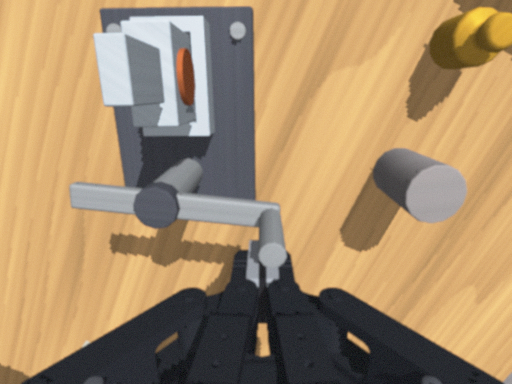

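The bar lies from (75,193) to (275,214), nearly level in the image and clear of the carrier. The tab top is (95-162, 33-105) and the pin is at (272,250), ahead of the fingers.

```bash
python3 - <<'E'
from h import *
f=np.load("pics/w3.npy",allow_pickle=True).item()
p=pts(f,[[74,183],[278,204],[72,206],[262,226]],plane=83); print(p)
d=(p[1]-p[0]+p[3]-p[2])[:2]; a=np.arctan2(d[1],d[0]); print("clamp",a-np.radians(23.7-90))
t=pts(f,[[95,33],[128,34],[103,105],[135,104]],plane=112); print(t)
P=cloud(f); m=np.zeros(P.shape[:2],bool); m[20:120,80:170]=1; m&=(abs(P[:,:,2]-112)<3)
c=P[m][:,:2].astype(np.float32); print(cv2.minAreaRect(c),len(c))
E
```

```text
[[ 533.259734   -298.46921483   83.        ]
 [ 635.04386239 -266.75797171   83.        ]
 [ 535.06857174 -311.58917531   83.        ]
 [ 632.37096202 -281.71751318   83.        ]]
clamp 1.457145171756055
[[ 541.22121011 -223.91968514  112.        ]
 [ 552.43128039 -219.54246097  112.        ]
 [ 550.40003237 -247.4387349   112.        ]
 [ 561.76812722 -242.16570653  112.        ]]
((550.8026733398438, -233.5038604736328), (13.151522636413574, 26.109548568725586), 23.85995101928711) 2478
```

Clamp is at about 1.46 rad. Tab is at (551.1, -233.4), yaw 23.9°, and its size checks. I back off, rise and move over the tab with half-open fingers.

```bash
python3 -m jog '[[[-0.67,0,0],[0,0,0],-1],[[0,0,-0.93],[0,0,0],-1],[[0,0,-0.93],[0,0,0],-1],[[0,0,-0.93],[0,0,0],-1],[[0.914,-0.457,0],[0,0,0],0],[[0.914,-0.457,0],[0,0,0],0],[[0.914,-0.457,0],[0,0,0],0],[[0.914,-0.457,0],[0,0,0],0],[[0,0,0],[0,0,0],0],[[0,0,0],[0,0,0],0],[[0,0,0],[0,0,0],0]]'
```

```text
time: 6.55
ee_pos: [551.4, -235.6, 200.9]
orientation: [[-0.399, 0.917, 0.001], [0.917, 0.399, -0.001], [-0.001, 0.001, -1.0]]
force: [0.7, -0.5, -0.4]
opening: 42.7
gripper_force: 0.0
```

```bash
python3 -m jog '[[[0.07,0.02,0.807],[0,0,0],0],[[0,0,0.807],[0,0,0],0],[[0,0,0.807],[0,0,0],0],[[0,0,0.807],[0,0,0],0],[[0,0,0],[0,0,0],0],[[0,0,0],[0,0,0],-1],[[0,0,0],[0,0,0],-1],[[0,0,0],[0,0,0],-1],[[0,0,0],[0,0,0],-1],[[0,0,0],[0,0,0],-1],[[0,0,0],[0,0,0],-1],[[0,0,0],[0,0,0],-1]]'
python3 - <<'E'
from h import *
f=r.grab_frame("wrist"); s=np.load("pics/scene.npy",allow_pickle=True).item()
g=r.grab_frame("scene")["image"][215:325,60:220,::-1]
cv2.imwrite("pics/p4.png",np.hstack([cv2.resize(g,(400,275)),cv2.resize(f["image"][:,:,::-1],(367,275))]))
E
```

```text
time: 7.55
ee_pos: [551.5, -233.4, 105.0]
orientation: [[-0.399, 0.917, 0.002], [0.917, 0.399, -0.001], [-0.002, 0.002, -1.0]]
force: [-1.2, -0.8, 8.0]
opening: 11.0
gripper_force: 61.4
```

View pics/p4.png

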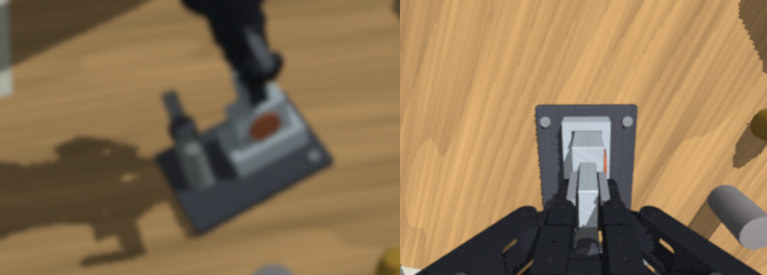

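Gripped: opening 11 mm, 61 N, with the fingertips above the disc. Lift.

```bash
python3 -m jog '[[[0,0,-0.2],[0,0,0],-1],[[0,0,-0.3],[0,0,0],-1],[[0,0,-0.5],[0,0,0],-1],[[0,0,-0.6],[0,0,0],-1],[[0,0,-0.7],[0,0,0],-1],[[0,0,-0.8],[0,0,0],-1],[[0,0,-0.8],[0,0,0],-1],[[0,0,-0.6],[0,0,0],-1],[[0,0,-0.4],[0,0,0],-1],[[0,0,0],[0,0,0],-1],[[0,0,0],[0,0,0],-1],[[0,0,0],[0,0,0],-1]]'
```

```text
time: 8.65
ee_pos: [550.2, -232.6, 250.1]
orientation: [[-0.399, 0.917, -0.001], [0.917, 0.399, 0.0], [0.001, -0.001, -1.0]]
force: [-0.2, 0.8, -3.7]
opening: 10.9
gripper_force: 60.1
```

```bash
python3 -m jog '[[[0.3,0.09,0],[0,0,0],-1],[[0.6,0.18,0],[0,0,0],-1],[[0.8,0.24,0],[0,0,0],-1],[[0.8,0.24,0],[0,0,0],-1],[[0.8,0.24,0],[0,0,0],-1],[[0.8,0.24,0],[0,0,0],-1],[[0.8,0.24,0],[0,0,0],-1],[[0.8,0.24,0],[0,0,0],-1],[[0.8,0.24,0],[0,0,0],-1],[[0.8,0.24,0],[0,0,0],-1],[[0.8,0.24,0],[0,0,0],-1],[[0.8,0.24,0],[0,0,0],-1]]'
python3 -m jog '[[[0.8,0.23,0],[0,0,0],-1],[[0.8,0.23,0],[0,0,0],-1],[[0.8,0.24,0],[0,0,0],-1],[[0.8,0.24,0],[0,0,0],-1],[[0.6,0.18,0],[0,0,0],-1],[[0.38,0.11,0],[0,0,0],-1],[[0,0,0],[0,0,0.54],-1],[[0,0,0],[0,0,0.54],-1],[[0,0,0],[0,0,0.54],-1],[[0,0,0],[0,0,0.55],-1],[[0,0,0],[0,0,0],-1]]'
python3 -m jog '[[[0,0,0],[-0.45,0,0],-1],[[0,0,0],[-0.5,0,0],-1],[[0,0,0],[-0.5,0,0],-1],[[0,0,0],[-0.5,0,0],-1],[[0,0,0],[-0.5,0,0],-1],[[0,0,0],[-0.5,0,0],-1],[[0,0,0],[-0.5,0,0],-1],[[0,0,0],[-0.5,0,0],-1],[[0,0,0],[-0.5,0,0],-1],[[0,0,0],[-0.5,0,0],-1],[[0,0,0],[-0.5,0,0],-1],[[0,0,0],[0,0,0],-1]]'
python3 - <<'E'
from h import *
s=r.read_state(); p=np.array(s["ee_pos"]); O=np.array(s["orientation"])
a,b=np.radians(13.6),np.radians(25); x=np.array([np.cos(b)*np.cos(a),np.cos(b)*np.sin(a),np.sin(b)]); y=np.array([-np.sin(a),np.cos(a),0]); z=np.cross(x,y)
T=np.c_[y,x,-z]; t=np.array([535.8,182,200])-15*x+53*z
from scipy.spatial.transform import Rotation as Ro
print(s["time"],p,"shift",O.T@(t-p)/30,"turn",Ro.from_matrix(O.T@T).as_rotvec()/.08,s["opening"],s["gripper_force"])
E
```

```text
time: 9.65
ee_pos: [516.5, 45.6, 249.9]
orientation: [[-0.399, 0.917, -0.002], [0.917, 0.399, 0.0], [0.001, -0.001, -1.0]]
force: [-0.3, -0.0, -2.5]
opening: 11.6
gripper_force: 60.0
time: 10.57
ee_pos: [500.9, 173.6, 250.1]
orientation: [[-0.232, 0.973, -0.001], [0.973, 0.232, -0.0], [0.0, -0.001, -1.0]]
force: [0.5, -0.5, -1.4]
opening: 11.0
gripper_force: 60.1
time: 11.57
ee_pos: [499.8, 173.3, 249.7]
orientation: [[-0.236, 0.881, 0.41], [0.972, 0.214, 0.099], [-0.001, 0.422, -0.907]]
force: [-0.0, -0.2, -2.6]
opening: 11.1
gripper_force: 60.1
11.5667 [499.82861071 173.29018367 249.74699155] shift [ 0.00037055 -0.08247104  0.25765555] turn [-0.01074601  0.00357568  0.00853913] 11.055564085430369 60.117700695991516
```

Apply the remaining shift, then check the disc itself in the scene image.

```bash
python3 -m jog '[[[0,-0.04,0.13],[0,0,0],-1],[[0,-0.04,0.13],[0,0,0],-1],[[0,0,0],[0,0,0],-1],[[0,0,0],[0,0,0],-1],[[0,0,0],[0,0,0],-1],[[0,0,0],[0,0,0],-1]]'
python3 - <<'E'
from h import *
print(r.read_state()["ee_pos"])
out=[]
a,b=np.radians(13.6),np.radians(25); x=np.array([np.cos(b)*np.cos(a),np.cos(b)*np.sin(a),np.sin(b)]); y=np.array([-np.sin(a),np.cos(a),0]); z=np.cross(x,y); F=np.array([535.8,182,200])
for n in ["scene","top"]:
    f=r.grab_frame(n); im=f["image"].astype(int); fp=proj(f,F)[0]; u0,v0=fp.astype(int)
    red=(im[:,:,0]>1.6*im[:,:,2])&(im[:,:,0]>1.5*im[:,:,1]); w=np.zeros_like(red); w[v0-30:v0+30,u0-30:u0+30]=1; red&=w
    vv,uu=np.nonzero(red); P=cloud(f)
    print(n,"focus px",fp,"red n",len(uu), (uu.mean(),vv.mean()) if len(uu) else "")
    q=P[red] if len(uu) else np.zeros((0,3))
    if len(q)>20:
        d=(q-F)@np.c_[x,y,z]; print(np.median(d,0),np.percentile(d,[3,97],axis=0))
        c=q-q.mean(0); k=np.linalg.norm(c,axis=1)<20; nrm=np.linalg.svd(q[k]-q[k].mean(0),full_matrices=False)[2][2]; print("normal.cam x",nrm@x)
    if n=="scene":
        cr=f["image"][max(0,v0-75):v0+75,u0-100:u0+100,::-1]; cv2.imwrite("pics/fin.png",cv2.resize(cr,None,fx=3,fy=3))
f=r.grab_frame("top"); P=cloud(f); q=P[135:195,290:375]; m=(abs(q[:,:,2]-83)<5); w=q[m][:,:2]
r0=cv2.minAreaRect(w.astype(np.float32)); print("clamp bar",r0)
E
```

```text
time: 12.07
ee_pos: [502.7, 174.0, 242.6]
orientation: [[-0.235, 0.881, 0.41], [0.972, 0.213, 0.099], [-0.0, 0.422, -0.906]]
force: [-0.0, -0.3, -2.4]
opening: 11.3
gripper_force: 60.0
[502.74001892 173.96822189 242.61251696]
scene focus px [344.9984575  180.19313776] red n 81 (np.float64(344.4938271604938), np.float64(180.4320987654321))
[-0.12852578 -0.72759624 -0.21196986] [[ -1.83402997 -12.98980995 -10.96075509]
 [  2.52199907   8.55878721  11.3975595 ]]
normal.cam x 0.9988277576601015
top focus px [170.46321358 171.38185059] red n 11 (np.float64(172.54545454545453), np.float64(170.72727272727272))
clamp bar ((583.691650390625, -292.6807556152344), (110.45008087158203, 22.388687133789062), 11.469326972961426)
```

View pics/fin.png

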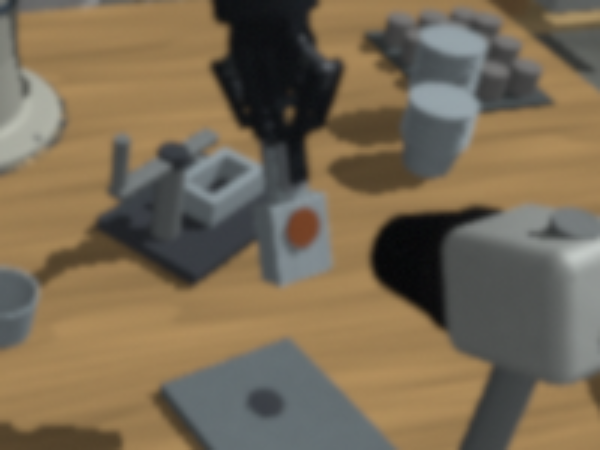

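The close view shows the disc at about (302,228), facing the lens with the tab up. It is within about 1 mm of the focus point, its normal within 3°, and the clamp is still clear. I hand it in.

```bash
python3 -c "
from plant import r
print(r.finish_job())"
```

```text
the job is handed in; nothing more can be done
None
```

I handed the job in at about 12 s with the carrier held still at the camera: the disc measured about 1 mm from the focus point, facing the lens within 3°, tab up, and the clamp bar swung clear (about 1.46 rad when last measured); the judge returned no verdict.

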